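# Clamp a spoon blank in the carving jig

## Task

Slide the spoon blank along the jig's channel until its end is fully home against the end stop, then screw the hold-down knob clockwise, regripping as often as needed, until it comes to a dead stop and the foot holds the blank fast. Leave the finished spoon, the fork, the gouge and the thread spool where they lie.

Things in the scene. Friction and masses are not known exactly. Their poses are not given: they have to be found in the camera images.
- blank: the spoon blank: a plain sawn billet of wood, 180 mm long (its x), 56 mm wide (y), 32 mm thick (z), 0.15 to 0.3 kg, a spoon pencilled on top; origin at the centre of its underside. Loose, lying flat on the jig's board between the rails, its +x end short of the stop; its -x end sticks out of the channel and can be pushed
- jig_stop (a point): point at the foot of the end stop's face, mid channel, on the top of the jig's board (15 mm above the bench); +x points along the channel into the stop, z up. The blank is home with its origin at x = -90 mm here. The channel is 60 mm wide, between rails 20 mm high that reach 150 mm back from the stop and then flare out for 25 mm
- jig: the carving jig, screwed to the bench: plywood board 350 x 180 x 15 mm with rails, stop and a cast bracket on the channel's +y side. Origin on the bench under the screw's axis, 100 mm back from the stop; x along the channel towards the stop. The bracket's arm, 32 mm wide along x, reaches over the channel to the screw, 83 to 113 mm above the bench; nothing but screw and knob is higher
- knob_grip (a point): on the screw's vertical axis, 2 mm above mid-height of the round black fluted knob, 54 mm across, 36 mm high; a steel collar 22 mm high and up to 36 mm across is under it. Clockwise from above, knob, screw and foot go down 8 mm a turn. Light steady drag (0.1 N m); stays where left. Dead stop: collar on the arm, this point then 156 mm above the bench; beyond that it only slips in the grip
- foot: round foot at the lower end of the screw, 40 mm across, rubber face down; origin at the centre of that face, 6 to 10 mm above the blank's top at the start. It does not turn. Once on the wood it gives like a stiff spring (9 N per mm); the dead stop comes about 0.45 turn after first touch, 1.2 to 1.7 turns from the start
- spoon: a finished dark wooden spoon lying on the bench, 155 mm long, up to 20 mm high; leave alone
- fork: a finished dark wooden fork lying on the bench, 175 mm long, up to 16 mm high; leave alone
- spool: a thread spool standing on the bench, 48 mm across, 60 mm high; leave alone
- gouge: a carving gouge lying on the bench, 175 mm long, 26 mm high; leave alone
There are look-alikes about, which are no part of the job. Leave any red look-alike of the blank alone.

How it is judged:
By the outcome, as a careful person would: the job done as asked, in the order asked, and still so for the second after the job is handed in, with the robot touching nothing.
It also fails if it takes over 72 s, if anything falls off the work surface, if the arm or the gripper's body presses on something with over 40 N, if the wrist force passes 120 N, or if a joint passes its speed limit or range.

## Robot

A 7-joint arm with a two-finger parallel gripper is mounted at the origin on the work surface. World frame = base frame: x ahead of the robot, y to its left, z up, the work surface at z = 0. Lengths are in m, angles in rad, forces in N, time in s.
With the tool pointing down it reaches from about 0.425 to 0.875 m from the base axis. Payload 4.7 kg.
Tool frame: the origin (TCP) lies where the fingers leave the gripper's body, on its centre line; the fingertips stand 70 mm ahead of it and the grasp point (between the pads) lies 51 mm ahead of it; z points along the fingers, y is the line along which they close (so a half turn about z gives the same grasp; the last joint's range is limited). The gripper opens to 87 mm and grips with 3 to 60 N. Pads are 19 mm wide; open, the fingers measure 117 mm over their backs; the gripper's body (75 mm by 190 mm) begins 51 mm behind the grasp point.
Start: joints at [1.267, 0.321, -0.07, 1.45, 0.023, 1.371, -0.057], TCP at [0.203, -0.617, 0.292] pointing down, gripper open.
Joint ranges: [-2.86, 2.86], [-0.3, 2.09], [-1.38, 1.24], [0.06, 2.45], [-1.56, 4.7], [0.09, 2.05], [-2.69, 2.69]. Speed limits (rad/s): [2.57, 2.57, 3.14, 3.14, 3.14, 3.14, 3.14].

## Interface

Orientations are given as a rotation vector (axis times angle).
In Python, from bench import ctrl gives the robot as it stands.
- The arm moves only by the tool play_rows, never from a script. Its argument "increments" is a list that holds one entry, the list of rows, each a list of 7 numbers: the shift along the tool's x, y, z as a fraction of full scale, then the turn, a rotation vector about the tool's x, y, z as a fraction of full scale, then the gripper command: -1 is shut, 1 is fully open, values between are in proportion. A call has 1 to 8 rows; each row is the pose to reach, as a shift and turn from the pose commanded when the call began, along the tool's axes at that moment; what a row does not reach only later rows make up. Full scale, the value 1, is 0.1 m for a shift and 90 degrees for a turn. A row lasts 1/10 s, in which the tool goes at most 50 mm and 8.59 degrees, less where a joint would pass 70% of its speed; a pose out of reach is approached as far as the arm can. A call with a number of a shift or a turn outside -1 to 1 is refused whole. A call with a gripper value outside its range is refused whole. The fingers move at their own pace and stop on an object; "squeeze" is the grip in N (left out, the last holds). Time passes only in rows, so rows that repeat a pose let the fingers close. It gives the time, the measured TCP pose, the force, the opening and the grip force at its end, in the units of the state.
- ctrl.get_state(): the state, without advancing time (a new reading comes with each control period).
- ctrl.get_image(name): name is "scene" or "top" or "wrist"; returns the picture (384x512x3 uint8, red, green, blue); there is no depth.
- ctrl.get_calibration(name): a dict with "vertical_fov" (degrees; the focal length in pixels is half the picture's height over the tangent of half this angle, whatever the lens; pixels are square), "cx", "cy" (the principal point, pixels), "R" (3x3) and "t" (3): a world point X has camera coordinates R X + t; the wrist camera has in their place "T_tool_cam" (4x4, takes a point from camera to tool coordinates, whose origin is the TCP and whose axes are the flange's). Camera axes: x right, y down, z forward; pixel columns grow to the right and rows downward; lengths in m; the calibration is good to about 2 mm. A picture is of the moment at which its call begins: read the wrist's pose just before it. get_calibration takes no time and is no camera call.
- ctrl.close_job(): hands the job in; it is judged then, once.
The state is a dict: "time": time; "joint_positions": joint angles; "qd": joint speeds; "joint_torque": joint torques, N m; "position": TCP position; "tool_rot": TCP orientation; "ft_force": force on the tool from outside, world axes, zero at the start; "torque": the same for the moment, N m; "grip_width": opening from 0.0 (shut) to 1.0 (fully open); "grip_force": force on a finger pad.
Only numpy, scipy, OpenCV 4.12 (cv2) and the standard library are available. Lean on these libraries where they do the work, as an engineer would, in place of code of your own. Each camera call takes 0.05 s, during which the arm holds its last target. There are 200 camera calls.

## Working session

There is one attempt and no reset: what is moved stays moved. The work goes in short steps, Python scripts to look and compute and a tool call to move; the robot and the scene stay as the last step left them, time stands still between calls to the robot, and variables do not carry over. Pictures are saved under pics/ and viewed, at most 10 in all, crops included, and the job is handed in when it is done.

Besides the shell and the picture viewer there is one more tool, called after "Emit:" in YAML: its name, and indented under it one key for each argument. play_rows: Moves the arm, as the interface text tells. Shift numbers are shares of 0.1 m and turn numbers shares of 90 degrees, none past 1 either way. Its arguments: {"type":"object","properties":{"increments":{"type":"array"},"squeeze":{"type":"number"}},"required":["increments"]}

```bash
mkdir -p pics
python3 - <<'E'
from bench import ctrl
import cv2
s=ctrl.get_state();print(s)
for n in("scene","top"):
    cv2.imwrite(f"pics/{n}0.png",ctrl.get_image(n)[:,:,::-1]);print(ctrl.get_calibration(n))
print(ctrl.get_calibration("wrist"))
E
```

```text
{'time': 0.0, 'joint_positions': array([ 1.26710424,  0.32182432, -0.07009049,  1.45164902,  0.02257995,
        1.37087038, -0.05687853]), 'qd': array([-2.50088207e-03, -1.87915185e-04, -3.73794524e-05, -2.31240211e-04,
       -1.10212448e-03,  7.68823069e-04,  1.28867958e-03]), 'joint_torque': array([-4.50955504e-04, -4.91294968e+01, -4.04618857e-01, -3.12530065e+01,
       -6.41140994e-02,  4.37477406e-02,  2.22870767e-04]), 'position': array([ 0.20293688, -0.61705222,  0.29117366]), 'tool_rot': array([-3.10010251e+00, -4.96866125e-01,  6.11298430e-04]), 'ft_force': array([ 0.35607231, -0.08150931,  0.22070056]), 'torque': array([-0.03145807, -0.01133846, -0.02227209]), 'grip_force': 0.0, 'grip_width': 1.0071320130066403}
{'vertical_fov': 49.935346071127285, 'cx': 250.9487269888234, 'cy': 193.10249940404884, 'R': array([[-0.16088368,  0.98680987,  0.01796421],
       [ 0.54613068,  0.10416933, -0.83119795],
       [-0.82210566, -0.12391538, -0.5556863 ]]), 't': array([ 0.09718834, -0.19990747,  1.78905206])}
{'vertical_fov': 54.67346313686282, 'cx': 258.13758565834064, 'cy': 191.36495709635773, 'R': array([[ 0.01105119, -0.99991344,  0.00714051],
       [-0.9912231 , -0.01189537, -0.13166345],
       [ 0.13173699, -0.0056228 , -0.99126876]]), 't': array([-0.02612223,  0.59885529,  1.02006523])}
{'vertical_fov': 65.79136436553273, 'cx': 255.0173326305676, 'cy': 196.02411413820772, 'T_tool_cam': array([[ 2.16690581e-04, -9.61588134e-01, -2.74496290e-01,
         7.63118637e-02],
       [ 9.99999964e-01,  2.51498407e-04, -9.16125715e-05,
         3.63129546e-04],
       [ 1.57128941e-04, -2.74496260e-01,  9.61588154e-01,
        -9.20027207e-02],
       [ 0.00000000e+00,  0.00000000e+00,  0.00000000e+00,
         1.00000000e+00]])}
```

View pics/scene0.png

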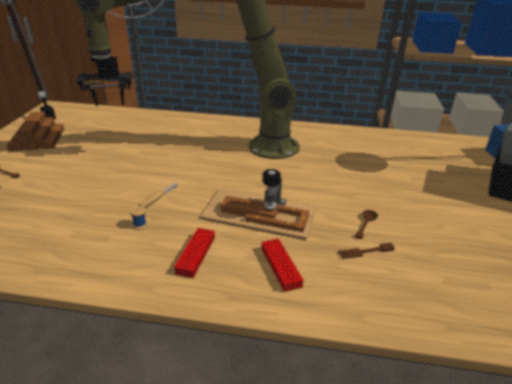

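View pics/top0.png

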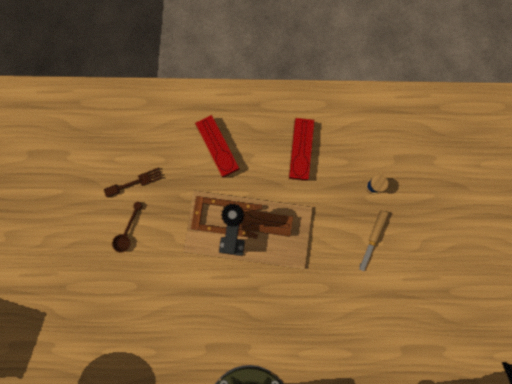

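The two pictures show the jig at top px (250,230). The stop is at its left end (~197,213), the bracket base at (232,247), the knob at (233,215), and the brown blank sticks out to the right (~292,224). There are two red look-alikes, at (217,146) and (302,149). Only the brown billet between the rails fits the blank. I'll confirm that in a crop.

```bash
cat > h.py <<'E'
import numpy as np
from bench import ctrl
from scipy.spatial.transform import Rotation as R
def cam(n,s=None):
    c=ctrl.get_calibration(n); f=192/np.tan(np.radians(c["vertical_fov"]/2))
    if n=="wrist":
        T=c["T_tool_cam"]; Rt=R.from_rotvec(s["tool_rot"]).as_matrix()
        Rw=Rt@T[:3,:3]; o=Rt@T[:3,3]+s["position"]
    else: Rw=c["R"].T; o=-Rw@c["t"]
    return f,c["cx"],c["cy"],Rw,o
def px2w(n,u,v,z,s=None):
    f,cx,cy,Rw,o=cam(n,s); d=Rw@np.array([(u-cx)/f,(v-cy)/f,1]); return o+d*(z-o[2])/d[2]
def w2px(n,X,s=None):
    f,cx,cy,Rw,o=cam(n,s); p=Rw.T@(np.array(X)-o); return f*p[:2]/p[2]+[cx,cy]
E
python3 - <<'E'
import cv2
im=cv2.imread("pics/top0.png")[180:280,180:325]
cv2.imwrite("pics/topc.png",cv2.resize(im,None,fx=5.5,fy=5.5,interpolation=cv2.INTER_CUBIC))
E
```

```text
(no output)
```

View pics/topc.png

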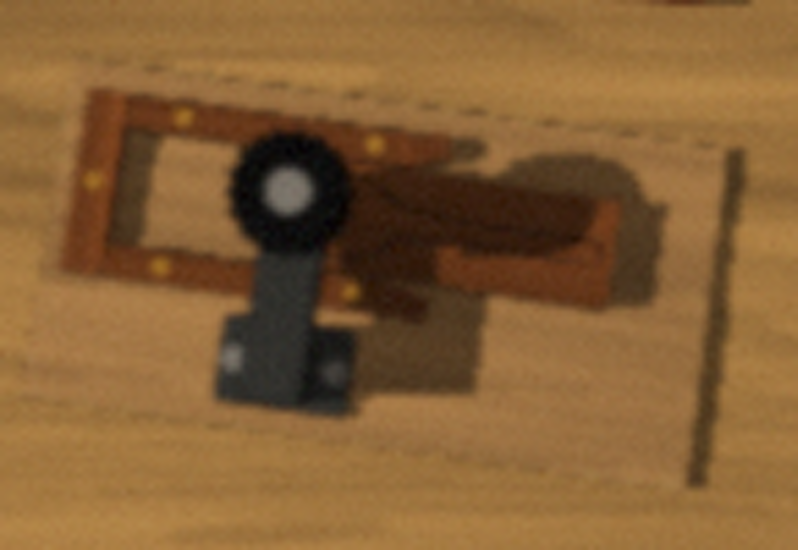

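The crop confirms the brown billet between the rails as the blank: free end edge at crop (620,200)–(606,307). Stop top inner edge is (126,130)–(106,244), knob centre (288,190).

Run:
```python
from h import *
P={"end1":(620,200,.047),"end2":(606,307,.047),"st1":(126,130,.035),"st2":(106,244,.035),"knobtop":(288,190,.185),
"TR":(742,150,.015),"BR":(697,487,.015),"TL":(85,62,.015),"screw1":(184,118,.035),"screw2":(375,145,.035),"s3":(161,266,.035),"s4":(351,291,.035)}
for k,(u,v,z) in P.items(): print(k,px2w("top",180+(u-2.25)/5.5,180+(v-2.25)/5.5,z).round(4))
```

```text
end1 [ 0.5296 -0.116   0.047 ]
end2 [ 0.4752 -0.1088  0.047 ]
st1 [0.5637 0.139  0.035 ]
st2 [0.5047 0.1475 0.035 ]
knobtop [0.523  0.0448 0.185 ]
TR [ 0.5589 -0.1837  0.015 ]
BR [ 0.3837 -0.1589  0.015 ]
TL [0.6017 0.1647 0.015 ]
screw1 [0.5703 0.1091 0.035 ]
screw2 [0.5574 0.0098 0.035 ]
s3 [0.4938 0.1189 0.035 ]
s4 [0.4821 0.021  0.035 ]
```

Emit:
play_rows:
  increments:
    - [[0.4, -0.3, 0, 0, 0, 0, -0.5], [0.8, -0.6, 0, 0, 0, 0, -0.5], [1, -0.8, 0, 0, 0, 0, -0.5]]

```text
time: 0.4
position: [0.2766, -0.5065, 0.2917]
tool_rot: [-3.099, -0.504, -0.003]
ft_force: [0.6, 0.6, 0.2]
grip_width: 0.81
grip_force: 0.0
```

Emit:
play_rows:
  increments:
    - [[0.4, -0.3, 0, 0, 0, 0, -0.5], [0.8, -0.6, 0, 0, 0, 0, -0.5], [1, -0.8, 0, 0, 0, 0, -0.5]]

```text
time: 0.7
position: [0.346, -0.3989, 0.292]
tool_rot: [-3.099, -0.505, -0.002]
ft_force: [1.3, 0.2, 0.3]
grip_width: 0.539
grip_force: 0.0
```

Emit:
play_rows:
  increments:
    - [[0.4, -0.3, 0, 0, 0, 0, -0.5], [0.8, -0.6, 0, 0, 0, 0, -0.5], [1, -0.8, 0, 0, 0, 0, -0.5]]

```text
time: 1.0
position: [0.4155, -0.2915, 0.2921]
tool_rot: [-3.1, -0.505, -0.002]
ft_force: [-0.1, 1.3, -0.3]
grip_width: 0.291
grip_force: 0.0
```

Emit:
play_rows:
  increments:
    - [[0.4, -0.3, 0, 0, 0, 0, -0.5], [0.8, -0.6, 0, 0, 0, 0, -0.5], [1, -0.8, 0, 0, 0, 0, -0.5]]

```text
time: 1.3
position: [0.485, -0.1841, 0.2922]
tool_rot: [-3.099, -0.504, -0.002]
ft_force: [0.4, 0.3, -0.7]
grip_width: 0.251
grip_force: 0.0
```

```bash
cat >> h.py <<'E'
D=np.array([.126,.992,0])/np.hypot(.126,.992)
def target(phi_deg=0,tilt=0):
    """tool x along D rotated by phi about world z, z down, then fingers tilted towards tool x by tilt deg"""
    x=R.from_euler('z',phi_deg,degrees=True).apply(D); z=np.array([0,0,-1.]); y=np.cross(z,x)
    return R.from_matrix(np.c_[x,y,z])*R.from_euler('y',tilt,degrees=True)
def go(p,Rt,show=True):
    s=ctrl.get_state(); Rn=R.from_rotvec(s["tool_rot"])
    sh=Rn.inv().apply(np.array(p)-s["position"])/.1; tu=(Rn.inv()*Rt).as_rotvec()/(np.pi/2)
    print("t",round(s["time"],2),"pos",s["position"].round(4),"q",s["joint_positions"].round(2),"shift",sh.round(3),"turn",tu.round(3))
E
python3 - <<'E'
from h import *
print(target(0,25).as_matrix()[:,2])
go([.4944,-.1755,.2],target(0,0)); go([.4944,-.1755,.2],target(0,25))
E
```

```text
[ 0.0532515   0.41924989 -0.90630779]
t 1.3 pos [ 0.485  -0.1841  0.2922] q [ 0.76  0.06 -0.47  1.76  0.03  1.32 -0.96] shift [ 0.115 -0.051  0.922] turn [-0.    -0.001 -0.714]
t 1.3 pos [ 0.485  -0.1841  0.2922] q [ 0.76  0.06 -0.47  1.76  0.03  1.32 -0.96] shift [ 0.115 -0.051  0.922] turn [ 0.156  0.247 -0.702]
```

Emit:
play_rows:
  increments:
    - [[0, 0, 0, 0.02, 0.031, -0.09, -0.5], [0, 0, 0, 0.04, 0.062, -0.18, -0.5], [0.1, 0, 0.2, 0.06, 0.093, -0.27, -0.5], [0.1, -0.05, 0.4, 0.08, 0.124, -0.36, -0.5], [0.1, -0.05, 0.5, 0.1, 0.155, -0.45, -0.5], [0.1, -0.05, 0.6, 0.12, 0.186, -0.54, -0.5], [0.1, -0.05, 0.7, 0.14, 0.217, -0.62, -0.5], [0.12, -0.05, 0.7, 0.156, 0.247, -0.702, -0.5]]

```text
time: 2.1
position: [0.4916, -0.1802, 0.2204]
tool_rot: [-2.111, -1.858, -0.468]
ft_force: [-0.4, 0.1, -0.1]
grip_width: 0.249
grip_force: 0.0
```

Emit:
play_rows:
  increments:
    - [[0, 0, 0, 0, 0, 0, -0.5], [0, 0, 0, 0, 0, 0, -0.5]]

```text
time: 2.3
position: [0.4929, -0.18, 0.2219]
tool_rot: [-2.121, -1.852, -0.466]
ft_force: [-0.0, -0.7, -0.0]
grip_width: 0.25
grip_force: 0.0
```

Run:
```python
from h import *
go([.4944,-.1755,.0894],target(0,25))
print(R.from_rotvec(ctrl.get_state()["tool_rot"]).as_matrix().round(3))
```

```text
t 2.3 pos [ 0.4929 -0.18    0.2219] q [ 0.94  0.25 -0.47  1.77 -0.31  1.31  0.44] shift [-0.516  0.013  1.222] turn [ 0.001  0.001 -0.006]
[[ 0.123  0.991  0.054]
 [ 0.898 -0.134  0.418]
 [ 0.422 -0.003 -0.907]]
```

Emit:
play_rows:
  increments:
    - [[-0.2, 0, 0.4, 0, 0, 0, -0.5], [-0.35, 0, 0.8, 0, 0, 0, -0.5], [-0.42, 0.01, 1, 0, 0, 0, -0.5]]

```text
time: 2.6
position: [0.4927, -0.1749, 0.1113]
tool_rot: [-2.119, -1.853, -0.463]
ft_force: [-0.4, 0.4, 0.2]
grip_width: 0.251
grip_force: 0.0
```

Emit:
play_rows:
  increments:
    - [[-0.05, 0, 0.1, 0, 0, 0, -0.5], [-0.09, 0, 0.21, 0, 0, 0, -0.5], [-0.09, 0, 0.21, 0, 0, 0, -0.5]]

```text
time: 2.9
position: [0.4942, -0.1751, 0.0907]
tool_rot: [-2.119, -1.855, -0.467]
ft_force: [-0.1, 0.1, 0.4]
grip_width: 0.246
grip_force: 0.0
```

Run:
```python
from h import *
import cv2
go(np.array([.4944,-.1755,.0894])+D*.10,target(0,25))
s=ctrl.get_state();im=ctrl.get_image("wrist")[:,:,::-1]
cv2.imwrite("pics/w1.png",im)
```

```text
t 2.9 pos [ 0.4942 -0.1751  0.0907] q [ 0.91  0.41 -0.46  1.88 -0.27  1.06  0.48] shift [ 0.898 -0.003  0.432] turn [ 0.     0.001 -0.004]
```

View pics/w1.png

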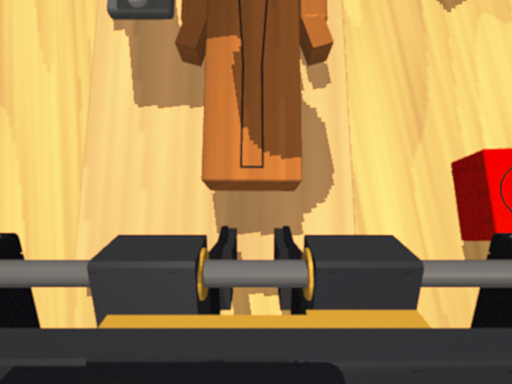

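The wrist view shows the blank's end at px (202–302,185) centred ahead of the fingers (225–290). It is well aligned, so I'll push along the channel.

Emit:
play_rows:
  increments:
    - [[0.09, 0, 0.042, 0, 0, 0, -0.5], [0.18, 0, 0.084, 0, 0, 0, -0.5], [0.27, 0, 0.127, 0, 0, 0, -0.5], [0.36, 0, 0.169, 0, 0, 0, -0.5], [0.45, 0, 0.21, 0, 0, 0, -0.5], [0.54, 0, 0.25, 0, 0, 0, -0.5], [0.63, 0, 0.295, 0, 0, 0, -0.5], [0.72, 0, 0.337, 0, 0, 0, -0.5]]

```text
time: 3.75
position: [0.5048, -0.0958, 0.0908]
tool_rot: [-2.118, -1.856, -0.467]
ft_force: [-0.5, -3.1, 1.9]
grip_width: 0.248
grip_force: 1.4
```

Emit:
play_rows:
  increments:
    - [[0.05, 0, 0.023, 0, 0, 0, -0.5], [0.1, 0, 0.046, 0, 0, 0, -0.5], [0.14, 0, 0.065, 0, 0, 0, -0.5], [0.14, 0, 0.065, 0, 0, 0, -0.5]]

```text
time: 4.15
position: [0.5068, -0.0805, 0.0908]
tool_rot: [-2.117, -1.856, -0.468]
ft_force: [-0.5, 0.3, 0.1]
grip_width: 0.249
grip_force: 0.2
```

Emit:
play_rows:
  increments:
    - [[0.02, 0, 0.009, 0, 0, 0, -0.5], [0.04, 0, 0.018, 0, 0, 0, -0.5], [0.04, 0, 0.018, 0, 0, 0, -0.5]]

```text
time: 4.45
position: [0.5073, -0.0765, 0.0908]
tool_rot: [-2.118, -1.856, -0.467]
ft_force: [0.1, -2.0, 1.4]
grip_width: 0.252
grip_force: 0.5
```

Run:
```python
from h import *
s=ctrl.get_state();p=s["position"]
print((p-[.4944,-.1755,.0894])@D,s["ft_force"]@D, s["ft_force"])
```

```text
0.09978281812543544 -1.9664736631164423 [ 0.06266335 -1.99023211  1.42916831]
```

Sliding friction is only about 2 N so far. I'll go on in small steps until the force rises.

Emit:
play_rows:
  increments:
    - [[0.01, 0, 0.005, 0, 0, 0, -0.5], [0.02, 0, 0.009, 0, 0, 0, -0.5], [0.02, 0, 0.009, 0, 0, 0, -0.5]]

```text
time: 4.75
position: [0.5076, -0.0744, 0.0908]
tool_rot: [-2.118, -1.856, -0.467]
ft_force: [-0.3, -1.9, -0.3]
grip_width: 0.251
grip_force: 0.5
```

Emit:
play_rows:
  increments:
    - [[0.01, 0, 0.005, 0, 0, 0, -0.5], [0.02, 0, 0.009, 0, 0, 0, -0.5], [0.02, 0, 0.009, 0, 0, 0, -0.5]]

```text
time: 5.05
position: [0.5079, -0.0728, 0.0909]
tool_rot: [-2.119, -1.856, -0.467]
ft_force: [-0.5, -2.2, -0.3]
grip_width: 0.255
grip_force: 1.1
```

Emit:
play_rows:
  increments:
    - [[0.01, 0, 0.005, 0, 0, 0, -0.5], [0.02, 0, 0.009, 0, 0, 0, -0.5], [0.02, 0, 0.009, 0, 0, 0, -0.5]]

```text
time: 5.35
position: [0.5082, -0.0723, 0.0909]
tool_rot: [-2.121, -1.857, -0.466]
ft_force: [-2.4, -5.4, 1.9]
grip_width: 0.253
grip_force: 3.2
```

Emit:
play_rows:
  increments:
    - [[0.02, 0, 0.009, 0, 0, 0, -0.5], [0.04, 0, 0.018, 0, 0, 0, -0.5], [0.04, 0, 0.018, 0, 0, 0, -0.5]]

```text
time: 5.65
position: [0.5083, -0.0715, 0.0909]
tool_rot: [-2.126, -1.858, -0.462]
ft_force: [-6.1, -14.1, 5.6]
grip_width: 0.254
grip_force: 7.4
```

Run:
```python
from h import *
import cv2
s=ctrl.get_state();print((s["position"]-[.4944,-.1755,.0894])@D,s["ft_force"])
a=cv2.resize(ctrl.get_image("top")[180:265,180:325,::-1],None,fx=5.5,fy=5.5,interpolation=cv2.INTER_CUBIC)
cv2.imwrite("pics/t2.png",a)
```

```text
0.10488899560426983 [ -6.14707892 -14.1352678    5.61051025]
```

View pics/t2.png

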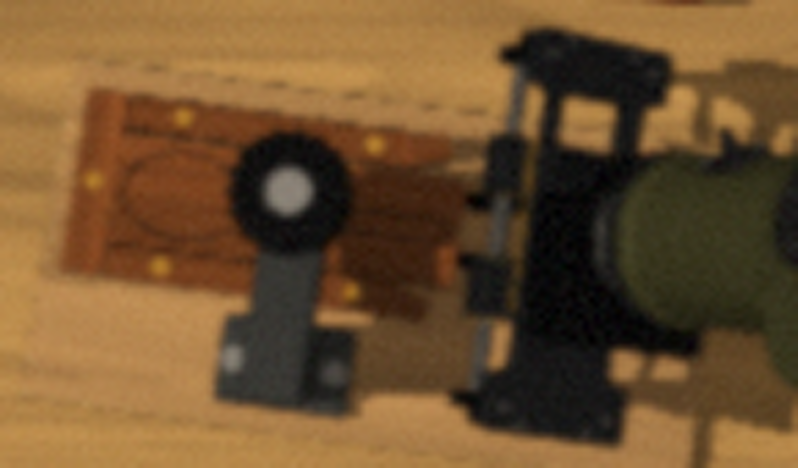

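The blank now fills the channel up to the stop (crop x≈110–125) with no gap. I'll give it one slightly firmer push to seat it, then back off.

Emit:
play_rows:
  increments:
    - [[0.01, -0.01, 0.005, 0, 0, 0, -0.5], [0.015, -0.015, 0.007, 0, 0, 0, -0.5], [0.015, -0.015, 0.007, 0, 0, 0, -0.5]]

```text
time: 6.0
position: [0.508, -0.0713, 0.091]
tool_rot: [-2.13, -1.858, -0.464]
ft_force: [-4.1, -16.4, 4.6]
grip_width: 0.251
grip_force: 8.5
```

Run:
```python
from h import *
s=ctrl.get_state();print((s["position"]-[.4944,-.1755,.0894])@D,s["ft_force"],s["joint_positions"].round(2))
```

```text
0.10509579074566648 [ -4.05702359 -16.35692945   4.56528192] [ 0.79  0.35 -0.53  1.96 -0.31  0.96  0.34]
```

The blank is home: no motion under a firmer push. Now backing off, rising and untilting.

Emit:
play_rows:
  increments:
    - [[-0.2, 0.01, -0.09, 0, 0, 0, -0.5], [-0.4, 0.01, -0.18, 0, 0, 0, -0.5], [-0.4, 0, -0.5, 0, 0, 0, -0.5], [-0.3, 0, -0.95, 0, 0, 0, -0.5]]

```text
time: 6.4
position: [0.4968, -0.1306, 0.163]
tool_rot: [-2.115, -1.85, -0.465]
ft_force: [1.0, -0.4, 0.4]
grip_width: 0.25
grip_force: 0.0
```

Emit:
play_rows:
  increments:
    - [[0.2, 0, -0.45, 0, -0.09, 0, 1], [0.4, 0, -0.9, 0, -0.18, 0, 1], [0.4, 0, -0.95, 0, -0.278, 0, 1]]

```text
time: 6.7
position: [0.5017, -0.1346, 0.2752]
tool_rot: [2.355, 2.062, 0.007]
ft_force: [-0.2, 1.1, -1.2]
grip_width: 0.434
grip_force: 0.0
```

Run:
```python
from h import *
go([.5225,.0445,.28],target(90,0));go([.5225,.0445,.28],target(0,0))
```

```text
t 6.7 pos [ 0.5017 -0.1346  0.2752] q [ 0.73  0.07 -0.54  1.79  0.04  1.28  0.04] shift [ 1.802 -0.03  -0.057] turn [ 0.003  0.008 -1.004]
t 6.7 pos [ 0.5017 -0.1346  0.2752] q [ 0.73  0.07 -0.54  1.79  0.04  1.28  0.04] shift [ 1.802 -0.03  -0.057] turn [ 0.007  0.003 -0.004]
```

Emit:
play_rows:
  increments:
    - [[0.4, 0, -0.05, 0, 0, 0, 1], [0.8, 0, -0.05, 0, 0, 0, 1], [1, -0.02, -0.05, 0, 0, 0, 1], [1, -0.02, -0.05, 0, 0, 0, 1]]

```text
time: 7.1
position: [0.5094, -0.03, 0.273]
tool_rot: [-2.351, -2.077, -0.004]
ft_force: [0.3, 0.1, 0.6]
grip_width: 0.803
grip_force: 0.0
```

Run:
```python
from h import *
import cv2
s=ctrl.get_state();im=ctrl.get_image("wrist")[:,:,::-1]
cv2.imwrite("pics/w2.png",im)
print(s["position"],w2px("wrist",[.5225,.0445,.185],s),w2px("wrist",[.5495,.0445,.185],s))
```

```text
[ 0.50936396 -0.03000755  0.27298284] [259.86182957 111.7064897 ] [305.98643716 105.76121747]
```

View pics/w2.png

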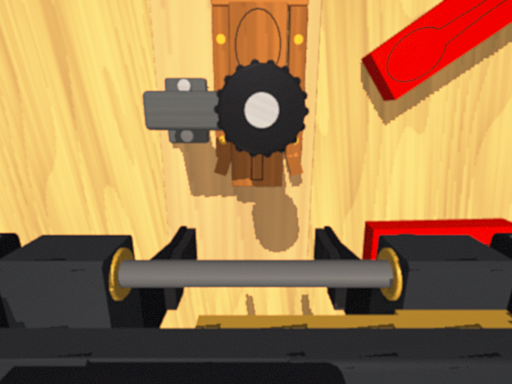

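The knob is centred at px (262,109) with radius 46, within 2 mm of the prediction. Target axis is (0.5232, 0.0453). Next I'll move above it and wind the wrist back counter-clockwise.

Emit:
play_rows:
  increments:
    - [[0.3, 0.01, 0, 0, 0, -0.095, 1], [0.6, 0.03, 0, 0, 0, -0.19, 1], [0.76, 0.04, 0, 0, 0, -0.286, 1], [0.76, 0.04, 0, 0, 0, -0.38, 1], [0.76, 0.04, 0, 0, 0, -0.476, 1], [0.76, 0.04, 0, 0, 0, -0.57, 1], [0.76, 0.04, 0, 0, 0, -0.667, 1], [0.76, 0.04, 0, 0, 0, -0.76, 1]]

```text
time: 7.95
position: [0.5234, 0.0378, 0.2725]
tool_rot: [-0.784, -3.04, -0.004]
ft_force: [0.1, 0.4, 0.9]
grip_width: 0.999
grip_force: 0.0
```

Emit:
play_rows:
  increments:
    - [[0, 0, 0, 0, 0, -0.095, 1], [0, 0, 0, 0, 0, -0.19, 1], [0, 0, 0, 0, 0, -0.286, 1], [0, 0, 0, 0, 0, -0.38, 1], [0, 0, 0, 0, 0, -0.476, 1], [0, 0, 0, 0, 0, -0.57, 1], [0, 0, 0, 0, 0, -0.667, 1], [0, 0, 0, 0, 0, -0.667, 1]]

```text
time: 8.75
position: [0.5235, 0.0379, 0.2726]
tool_rot: [0.834, -3.028, -0.005]
ft_force: [0.2, 1.0, 0.2]
grip_width: 1.0
grip_force: 0.0
```

Run:
```python
from h import *
go([.5232,.0453,.219],target(143,0))
```

```text
t 8.75 pos [0.5235 0.0379 0.2726] q [ 0.67  0.13 -0.84  1.76  0.1   1.29  1.91] shift [-0.036  0.063  0.536] turn [ 0.002  0.    -0.166]
```

Emit:
play_rows:
  increments:
    - [[-0.036, 0.063, 0, 0, 0, -0.095, 1], [-0.036, 0.063, 0, 0, 0, -0.19, 1], [-0.036, 0.063, 0, 0, 0, -0.28, 1], [-0.036, 0.063, 0.2, 0, 0, -0.3, 1], [-0.036, 0.063, 0.2, 0, 0, -0.3, 1]]

```text
time: 9.25
position: [0.522, 0.0455, 0.2509]
tool_rot: [1.513, -2.75, -0.008]
ft_force: [-0.2, -0.1, 0.8]
grip_width: 0.998
grip_force: 0.0
```

Run:
```python
from h import *
go([.5232,.0453,.219],target(155,0))
```

```text
t 9.25 pos [0.522  0.0455 0.2509] q [ 0.69  0.16 -0.89  1.79  0.13  1.26  2.34] shift [-0.004 -0.013  0.319] turn [ 0.004 -0.    -0.002]
```

Good. Descend and close with 30 N.

Emit:
play_rows:
  increments:
    - [[-0.004, -0.013, 0.16, 0.004, 0, 0, 1], [-0.004, -0.013, 0.32, 0.004, 0, 0, 1], [-0.004, -0.013, 0.32, 0.004, 0, 0, 1], [-0.004, -0.013, 0.32, 0.004, 0, 0, -0.2], [-0.004, -0.013, 0.32, 0.004, 0, 0, -0.2], [-0.004, -0.013, 0.32, 0.004, 0, 0, -0.2], [-0.004, -0.013, 0.32, 0.004, 0, 0, -0.2], [-0.004, -0.013, 0.32, 0.004, 0, 0, -0.2]]
  squeeze: 30

```text
time: 10.05
position: [0.5242, 0.047, 0.2213]
tool_rot: [-1.519, 2.747, -0.002]
ft_force: [-8.1, 5.2, 5.8]
grip_width: 0.631
grip_force: 4.8
```

Run:
```python
from h import *
go([.5232,.0453,.219],target(155,0));s=ctrl.get_state();print(s["ft_force"],s["torque"],s["grip_width"]*87,s["grip_force"])
```

```text
t 10.05 pos [0.5242 0.047  0.2213] q [ 0.67  0.19 -0.88  1.83  0.16  1.19  2.32] shift [ 0.02  -0.     0.023] turn [-0.002  0.001  0.001]
[-8.147098    5.20022167  5.79895777] [ 1.27576961  1.9137609  -0.04241969] 54.85873317651957 4.790714959963225
```

Emit:
play_rows:
  increments:
    - [[0, 0.01, 0, 0, 0, 0, -0.3], [0, 0.01, 0, 0, 0, 0, -0.3], [0, 0.01, 0, 0, 0, 0, -0.3]]

```text
time: 10.35
position: [0.5235, 0.0475, 0.2213]
tool_rot: [-1.519, 2.746, -0.003]
ft_force: [-2.6, 1.2, 4.6]
grip_width: 0.615
grip_force: 30.0
```

Run:
```python
from h import *
go([.5232,.0453,.219],target(155,0));s=ctrl.get_state();print(R.from_rotvec(s["tool_rot"]).inv().apply(s["ft_force"]),s["torque"],s["grip_width"]*87,s["grip_force"])
```

```text
t 10.35 pos [0.5235 0.0475 0.2213] q [ 0.67  0.19 -0.89  1.83  0.16  1.19  2.32] shift [ 0.02  -0.009  0.023] turn [-0.002  0.001  0.002]
[ 0.34040523  2.84078505 -4.63812931] [ 0.50485966  0.88782595 -0.0322742 ] 53.53201247451225 30.010572345927358
```

Emit:
play_rows:
  increments:
    - [[0.005, 0, 0.002, 0, 0, 0.095, -0.3], [0.01, 0, 0.004, 0, 0, 0.19, -0.3], [0.015, 0, 0.006, 0, 0, 0.286, -0.3], [0.015, 0, 0.008, 0, 0, 0.38, -0.3], [0.015, 0, 0.01, 0, 0, 0.476, -0.3], [0.015, 0, 0.012, 0, 0, 0.57, -0.3], [0.015, 0, 0.014, 0, 0, 0.667, -0.3], [0.015, 0, 0.016, 0, 0, 0.75, -0.3]]

```text
time: 11.15
position: [0.5243, 0.0451, 0.2198]
tool_rot: [0.271, 3.122, -0.001]
ft_force: [0.4, -0.6, 1.7]
grip_width: 0.617
grip_force: 30.0
```

```bash
cat >> h.py <<'E'
def st():
    s=ctrl.get_state();Rm=R.from_rotvec(s["tool_rot"]); x=Rm.as_matrix()[:,0]
    print("t",round(s["time"],2),"p",s["position"].round(4),"q",s["joint_positions"].round(2),"yaw",np.degrees(np.arctan2(x[1],x[0])).round(1),"Ftool",Rm.inv().apply(s["ft_force"]).round(1),"Tz",s["torque"].round(2),"w",(s["grip_width"]*87).round(1),"g",round(s["grip_force"],1))
E
python3 -c "from h import *;st()"
```

```text
Traceback (most recent call last):
  File "h.py", line 26, in st
    print("t",round(s["time"],2),"p",s["position"].round(4),"q",s["joint_positions"].round(2),"yaw",np.degrees(np.arctan2(x[1],x[0])).round(1),"Ftool",Rm.inv().apply(s["ft_force"]).round(1),"Tz",s["torque"].round(2),"w",(s["grip_width"]*87).round(1),"g",round(s["grip_force"],1))
                                                                                                                                                                                                                            ^^^^^^^^^^^^^^^^^^^^^^^^^^
AttributeError: 'float' object has no attribute 'round'
```

Emit:
play_rows:
  increments:
    - [[0, 0, 0.002, 0, 0, 0.095, -0.3], [0, 0, 0.004, 0, 0, 0.19, -0.3], [0, 0, 0.006, 0, 0, 0.286, -0.3], [0, 0, 0.008, 0, 0, 0.38, -0.3], [0, 0, 0.01, 0, 0, 0.476, -0.3], [0, 0, 0.012, 0, 0, 0.57, -0.3], [0, 0, 0.014, 0, 0, 0.667, -0.3], [0, 0, 0.016, 0, 0, 0.75, -0.3]]

```text
time: 11.95
position: [0.5227, 0.0434, 0.2182]
tool_rot: [1.963, 2.446, -0.002]
ft_force: [-4.0, -3.9, 8.1]
grip_width: 0.615
grip_force: 30.0
```

Emit:
play_rows:
  increments:
    - [[0, 0, 0.002, 0, 0, 0.095, -0.3], [0, 0, 0.004, 0, 0, 0.19, -0.3], [0, 0, 0.006, 0, 0, 0.286, -0.3], [0, 0, 0.008, 0, 0, 0.38, -0.3], [0, 0, 0.01, 0, 0, 0.476, -0.3], [0, 0, 0.012, 0, 0, 0.57, -0.3], [0, 0, 0.014, 0, 0, 0.667, -0.3], [0, 0, 0.016, 0, 0, 0.75, -0.3]]

```text
time: 12.75
position: [0.5208, 0.0444, 0.2166]
tool_rot: [2.994, 0.944, -0.004]
ft_force: [-11.3, -2.7, 12.6]
grip_width: 0.613
grip_force: 30.0
```

```bash
sed -i 's/(s\["grip_width"\]\*87).round(1)/round(s["grip_width"]*87,1)/' h.py;python3 -c "from h import *;st()"
```

```text
t 12.75 p [0.5208 0.0444 0.2166] q [ 0.37  0.14 -0.55  1.85  0.08  1.18 -1.16] yaw 35.0 Ftool [-10.9  -4.3 -12.6] Tz [-0.22  2.73  0.05] w 53.3 g 30.0
```

Emit:
play_rows:
  increments:
    - [[0, -0.003, 0, 0, 0, 0.095, -0.3], [0, -0.006, 0, 0, 0, 0.19, -0.3], [0, -0.009, 0, 0, 0, 0.286, -0.3], [0, -0.012, 0.001, 0, 0, 0.38, -0.3], [0, -0.015, 0.003, 0, 0, 0.476, -0.3], [0, -0.018, 0.005, 0, 0, 0.57, -0.3], [0, -0.02, 0.007, 0, 0, 0.667, -0.3], [0, -0.02, 0.008, 0, 0, 0.75, -0.3]]

```text
time: 13.55
position: [0.5205, 0.0469, 0.2153]
tool_rot: [3.015, -0.877, 0.002]
ft_force: [-6.3, -1.0, 5.7]
grip_width: 0.609
grip_force: 30.0
```

```bash
python3 -c "from h import *;st()"
```

```text
t 13.55 p [0.5205 0.0469 0.2153] q [ 0.29  0.13 -0.47  1.85  0.07  1.17 -2.33] yaw -32.4 Ftool [-4.8  4.2 -5.7] Tz [0.12 1.37 0.08] w 53.0 g 30.0
```

Emit:
play_rows:
  increments:
    - [[0, 0, 0, 0, 0, 0, 1], [0, 0, 0, 0, 0, 0, 1], [0.025, 0.003, 0, 0, 0, 0, 1], [0.025, 0.003, 0, 0, 0, -0.095, 1], [0.025, 0.003, 0, 0, 0, -0.19, 1], [0.025, 0.003, 0, 0, 0, -0.286, 1], [0.025, 0.003, 0, 0, 0, -0.38, 1], [0.025, 0.003, 0, 0, 0, -0.476, 1]]

```text
time: 14.35
position: [0.5243, 0.0456, 0.2154]
tool_rot: [3.126, 0.303, 0.009]
ft_force: [-1.2, -0.4, -0.3]
grip_width: 1.003
grip_force: 0.0
```

```bash
python3 -c "from h import *;st();go([.5226,.0453,.2153],target(0))"
```

```text
t 14.35 p [0.5243 0.0456 0.2154] q [ 0.34  0.14 -0.52  1.84  0.08  1.17 -1.58] yaw 11.1 Ftool [-1.3  0.2  0.3] Tz [ 0.04 -0.    0.  ] w 87.2 g 0.0
t 14.35 pos [0.5243 0.0456 0.2154] q [ 0.34  0.14 -0.52  1.84  0.08  1.17 -1.58] shift [-0.018 -0.     0.001] turn [ 0.003 -0.002 -0.796]
```

Emit:
play_rows:
  increments:
    - [[-0.018, 0, 0, 0, 0, -0.095, 1], [-0.018, 0, 0, 0, 0, -0.19, 1], [-0.018, 0, 0, 0, 0, -0.286, 1], [-0.018, 0, 0, 0, 0, -0.38, 1], [-0.018, 0, 0, 0, 0, -0.476, 1], [-0.018, 0, 0, 0, 0, -0.57, 1], [-0.018, 0, 0, 0, 0, -0.667, 1], [-0.018, 0, 0, 0, 0, -0.76, 1]]

```text
time: 15.15
position: [0.5226, 0.0453, 0.2154]
tool_rot: [2.413, 2.006, 0.006]
ft_force: [-0.2, -1.1, -0.6]
grip_width: 1.001
grip_force: 0.0
```

Emit:
play_rows:
  increments:
    - [[0, 0, 0, 0, 0, -0.095, 1], [0, 0, 0, 0, 0, -0.19, 1], [0, 0, 0, 0, 0, -0.286, 1], [0, 0, 0, 0, 0, -0.38, 1], [0, 0, 0, 0, 0, -0.476, 1], [0, 0, 0, 0, 0, -0.57, 1], [0, 0, 0, 0, 0, -0.667, 1], [0, 0, 0, 0, 0, -0.76, 1]]

```text
time: 15.95
position: [0.5225, 0.0453, 0.2154]
tool_rot: [0.868, 3.014, 0.002]
ft_force: [0.3, -0.0, 0.5]
grip_width: 1.002
grip_force: 0.0
```

Emit:
play_rows:
  increments:
    - [[0, 0, 0, 0, 0, -0.095, 1], [0, 0, 0, 0, 0, -0.19, 1], [0, 0, 0, 0, 0, -0.286, 1], [0, 0, 0, 0, 0, -0.38, 1], [0, 0, 0, 0, 0, -0.476, 1], [0, 0, 0, 0, 0, -0.57, 1], [0, 0, 0, 0, 0, -0.667, 1], [0, 0, 0, 0, 0, -0.76, 1]]

```text
time: 16.75
position: [0.5226, 0.0453, 0.2154]
tool_rot: [-0.976, 2.981, -0.003]
ft_force: [-0.3, -0.1, -0.6]
grip_width: 0.998
grip_force: 0.0
```

```bash
python3 -c "from h import *;st();go([.5226,.0453,.2153],target(155))"
```

```text
t 16.75 p [0.5226 0.0453 0.2154] q [ 0.63  0.18 -0.83  1.84  0.15  1.18  1.95] yaw -143.7 Ftool [0.4 0.1 0.6] Tz [ 0.16 -0.1  -0.  ] w 86.8 g 0.0
t 16.75 pos [0.5226 0.0453 0.2154] q [ 0.63  0.18 -0.83  1.84  0.15  1.18  1.95] shift [-0.     0.     0.002] turn [-0.003  0.002 -0.239]
```

Emit:
play_rows:
  increments:
    - [[0, 0, 0, 0, 0, -0.095, 1], [0, 0, 0, 0, 0, -0.19, 1], [0, 0, 0, 0, 0, -0.3, 0.5], [0, 0, 0, 0, 0, -0.3, -0.3], [0, 0, 0, 0, 0, -0.3, -0.3], [0, 0, 0, 0, 0, -0.3, -0.3], [0, 0, 0, 0, 0, -0.3, -0.3], [0, 0, 0, 0, 0, -0.3, -0.3]]

```text
time: 17.55
position: [0.5221, 0.0455, 0.2154]
tool_rot: [-1.636, 2.678, -0.005]
ft_force: [-0.4, -0.5, -0.3]
grip_width: 0.612
grip_force: 30.0
```

```bash
python3 -c "from h import *;st()"
```

```text
t 17.55 p [0.5221 0.0455 0.2154] q [ 0.68  0.19 -0.89  1.84  0.16  1.18  2.4 ] yaw -117.2 Ftool [0.6 0.1 0.3] Tz [ 0.13 -0.06 -0.07] w 53.3 g 30.0
```

Well centred now. Second stroke.

Emit:
play_rows:
  increments:
    - [[0, 0, 0.002, 0, 0, 0.095, -0.3], [0, 0, 0.004, 0, 0, 0.19, -0.3], [0, 0, 0.006, 0, 0, 0.286, -0.3], [0, 0, 0.008, 0, 0, 0.38, -0.3], [0, 0, 0.01, 0, 0, 0.476, -0.3], [0, 0, 0.012, 0, 0, 0.57, -0.3], [0, 0, 0.014, 0, 0, 0.667, -0.3], [0, 0, 0.015, 0, 0, 0.75, -0.3]]

```text
time: 18.35
position: [0.5222, 0.0454, 0.2139]
tool_rot: [0.135, 3.134, -0.002]
ft_force: [0.3, 0.3, -1.5]
grip_width: 0.612
grip_force: 30.0
```

```bash
python3 -c "from h import *;st()"
```

```text
t 18.35 p [0.5222 0.0454 0.2139] q [ 0.56  0.17 -0.75  1.84  0.13  1.17  1.25] yaw 175.1 Ftool [-0.3  0.3  1.5] Tz [-0.28 -0.21  0.12] w 53.2 g 30.0
```

Emit:
play_rows:
  increments:
    - [[0, 0, 0.002, 0, 0, 0.095, -0.3], [0, 0, 0.004, 0, 0, 0.19, -0.3], [0, 0, 0.006, 0, 0, 0.286, -0.3], [0, 0, 0.008, 0, 0, 0.38, -0.3], [0, 0, 0.01, 0, 0, 0.476, -0.3], [0, 0, 0.012, 0, 0, 0.57, -0.3], [0, 0, 0.014, 0, 0, 0.667, -0.3], [0, 0, 0.015, 0, 0, 0.75, -0.3]]

```text
time: 19.15
position: [0.5219, 0.0453, 0.2125]
tool_rot: [1.854, 2.531, 0.002]
ft_force: [1.1, -1.1, 0.6]
grip_width: 0.613
grip_force: 30.0
```

```bash
python3 -c "from h import *;st()"
```

```text
t 19.15 p [0.5219 0.0453 0.2125] q [ 0.46  0.15 -0.64  1.85  0.1   1.17  0.09] yaw 107.5 Ftool [-1.4  0.7 -0.6] Tz [-0.26  0.25  0.11] w 53.3 g 30.0
```

Emit:
play_rows:
  increments:
    - [[0, 0, 0.002, 0, 0, 0.095, -0.3], [0, 0, 0.004, 0, 0, 0.19, -0.3], [0, 0, 0.006, 0, 0, 0.286, -0.3], [0, 0, 0.008, 0, 0, 0.38, -0.3]]

```text
time: 19.55
position: [0.5219, 0.0454, 0.2117]
tool_rot: [2.518, 1.874, 0.004]
ft_force: [0.8, -0.5, 1.3]
grip_width: 0.614
grip_force: 30.0
```

```bash
python3 -c "from h import *;st()"
```

```text
t 19.55 p [0.5219 0.0454 0.2117] q [ 0.41  0.15 -0.59  1.85  0.09  1.17 -0.5 ] yaw 73.3 Ftool [-0.3  1.  -1.3] Tz [0.04 0.5  0.11] w 53.4 g 30.0
```

Emit:
play_rows:
  increments:
    - [[0, 0, 0.002, 0, 0, 0.095, -0.3], [0, 0, 0.004, 0, 0, 0.19, -0.3], [0, 0, 0.006, 0, 0, 0.286, -0.3], [0, 0, 0.008, 0, 0, 0.38, -0.3]]

```text
time: 19.95
position: [0.522, 0.0455, 0.211]
tool_rot: [2.959, 1.051, 0.006]
ft_force: [-0.5, -0.7, 1.8]
grip_width: 0.612
grip_force: 30.0
```

```bash
python3 -c "from h import *;st()"
```

```text
t 19.95 p [0.522  0.0455 0.211 ] q [ 0.37  0.14 -0.54  1.85  0.08  1.16 -1.09] yaw 39.1 Ftool [-0.8  0.2 -1.8] Tz [0.22 0.44 0.12] w 53.2 g 30.0
```

Emit:
play_rows:
  increments:
    - [[0, 0, 0.002, 0, 0, 0.095, -0.3], [0, 0, 0.004, 0, 0, 0.19, -0.3], [0, 0, 0.006, 0, 0, 0.286, -0.3], [0, 0, 0.008, 0, 0, 0.38, -0.3]]

```text
time: 20.35
position: [0.5231, 0.0456, 0.2109]
tool_rot: [3.136, 0.141, 0.012]
ft_force: [0.2, -2.1, 1.8]
grip_width: 0.615
grip_force: 30.0
```

```bash
python3 -c "from h import *;st()"
```

```text
t 20.35 p [0.5231 0.0456 0.2109] q [ 0.33  0.14 -0.5   1.85  0.08  1.16 -1.68] yaw 5.1 Ftool [ 0.   2.1 -1.8] Tz [-0.44  0.37  1.2 ] w 53.5 g 30.0
```

Emit:
play_rows:
  increments:
    - [[0, 0, 0.002, 0, 0, 0.095, -0.3], [0, 0, 0.004, 0, 0, 0.19, -0.3], [0, 0, 0.006, 0, 0, 0.286, -0.3], [0, 0, 0.008, 0, 0, 0.38, -0.3]]

```text
time: 20.75
position: [0.5233, 0.0449, 0.2109]
tool_rot: [3.04, -0.788, 0.014]
ft_force: [2.4, -5.0, 5.8]
grip_width: 0.613
grip_force: 30.0
```

```bash
python3 -c "from h import *;st()"
```

```text
t 20.75 p [0.5233 0.0449 0.2109] q [ 0.29  0.14 -0.46  1.86  0.07  1.16 -2.27] yaw -29.1 Ftool [ 4.6  3.2 -5.8] Tz [-1.   -0.38  1.14] w 53.3 g 30.0
```

Torque jumped from 0.12 to 1.2 N m and z froze at 1.3 turns, which is the dead stop. Now I'll release, rise and check.

Emit:
play_rows:
  increments:
    - [[0, 0, 0, 0, 0, 0, 1], [0, 0, 0, 0, 0, 0, 1], [0, 0, 0, 0, 0, 0, 1], [0, 0, 0, 0, 0, 0, 1], [0, 0, -0.3, 0, 0, 0, 1], [0, 0, -0.7, 0, 0, 0, 1], [0, 0, -1, 0, 0, 0, 1], [0, 0, -1, 0, 0, 0, 1]]

```text
time: 21.55
position: [0.5236, 0.0461, 0.3139]
tool_rot: [-3.039, 0.783, -0.02]
ft_force: [1.6, 1.1, 0.4]
grip_width: 0.994
grip_force: 0.0
```

Emit:
play_rows:
  increments:
    - [[-0.4, 0, -0.1, 0, 0, 0, 1], [-0.8, 0, -0.2, 0, 0, 0, 1], [-1, 0, -0.2, 0, 0, 0, 1], [-1, 0, -0.2, 0, 0, 0, 1]]

```text
time: 21.95
position: [0.432, 0.0957, 0.3287]
tool_rot: [3.043, -0.779, 0.008]
ft_force: [-0.5, -0.1, 0.3]
grip_width: 1.001
grip_force: 0.0
```

Run:
```python
from h import *
import cv2
st()
a=cv2.resize(ctrl.get_image("scene")[155:245,190:325,::-1],None,fx=5,fy=5,interpolation=cv2.INTER_CUBIC)
b=cv2.resize(cv2.imread("pics/scene0.png")[155:245,190:325],None,fx=3,fy=3,interpolation=cv2.INTER_CUBIC)
cv2.imwrite("pics/s3.png",a)
t=cv2.resize(ctrl.get_image("top")[180:265,180:325,::-1],None,fx=5.5,fy=5.5,interpolation=cv2.INTER_CUBIC)
cv2.imwrite("pics/t3.png",t)
for z in(.156+.016,.166+.016): print(w2px("scene",[.5226,.0453,z]))
```

```text
t 21.95 p [0.432  0.0957 0.3287] q [ 0.27 -0.14 -0.5   1.86 -0.06  1.4  -2.28] yaw -28.7 Ftool [-0.4  0.3 -0.3] Tz [ 0.06 -0.01 -0.01] w 87.1 g 0.0
[270.90810347 175.8160796 ]
[271.05577779 173.00327123]
```

View pics/s3.png

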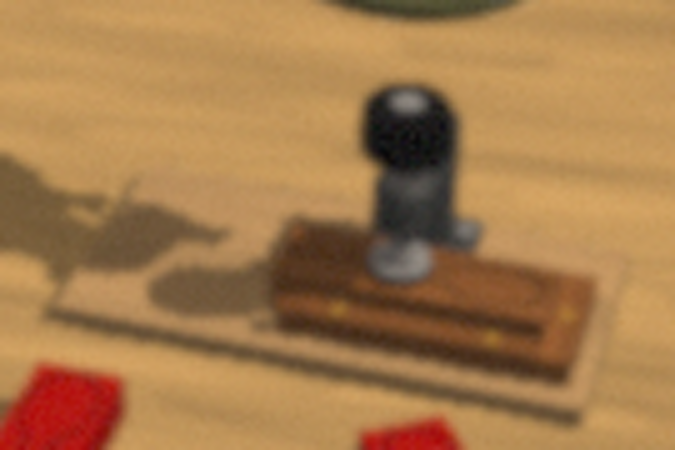

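View pics/t3.png

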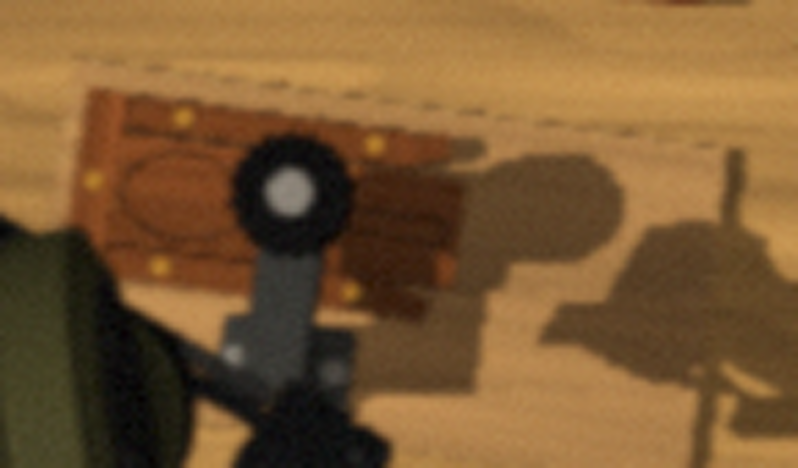

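The pictures show the foot on the wood (scene crop 400,260). The knob top is at px (271.5,175), against 175.8 predicted for the dead stop. The blank lies flush against the stop (top crop x≈115). Handing in.

```bash
python3 -c "
from bench import ctrl
print(ctrl.close_job())"
```

```text
the job is handed in; nothing more can be done
None
```

The job is handed in after about 22 s: the blank is against the end stop, and the knob was screwed down about 1.3 turns to its dead stop with the foot on the wood; I didn't reach for the spoon, fork, gouge, spool or red look-alikes.

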